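Clamp the board and hold the heatsink over its module

ROBOT

A 7-joint arm with a two-finger parallel gripper is mounted at the origin on the work surface. World frame = base frame: x ahead of the robot, y to its left, z up, the work surface at z = 0. Lengths are in m, angles in rad, forces in N, time in s.
With the tool pointing down it reaches from about 0.425 to 0.875 m from the base axis. Payload 4.7 kg.
Tool frame: the origin (TCP) lies on the centre line of the jaws, within the pads' length; the fingertips stand 25 mm ahead of it and the grasp point (between the pads) lies 6 mm ahead of it; z points along the fingers, y is the line along which they close (so a half turn about z gives the same grasp; the last joint's range is limited). The gripper opens to 87 mm and grips with 3 to 60 N. Pads are 19 mm wide; open, the fingers measure 117 mm over their backs; the gripper's body (75 mm by 190 mm) begins 51 mm behind the grasp point.
Start: joints at [1.347, 0.321, -0.07, 1.45, 0.023, 1.371, -0.057], TCP at [0.153, -0.632, 0.248] pointing down, gripper open.
Joint ranges: [-2.86, 2.86], [-0.3, 2.09], [-1.38, 1.24], [0.06, 2.45], [-1.56, 4.7], [0.09, 2.05], [-2.69, 2.69]. Speed limits (rad/s): [2.57, 2.57, 3.14, 3.14, 3.14, 3.14, 3.14].

INTERFACE

Orientations are given as a unit quaternion [w, x, y, z].
In Python, from bench import r gives the robot as it stands.
- The arm moves only by the tool play_rows, never from a script. Its argument "moves" is a list of rows, each an object with "linear": the shift along the tool's x, y, z in m, a list of three; "roll": the turn about the tool's z in degrees. In form: [{"linear": [dx, dy, dz], "roll": roll}, ...]. A call has 1 to 12 rows; each row is the pose to reach, as a shift and turn from the pose commanded when the call began, along the tool's axes at that moment; what a row does not reach only later rows make up. A row lasts 1/10 s, in which the tool goes at most 50 mm and 8.59 degrees, less where a joint would pass 70% of its speed; a pose out of reach is approached as far as the arm can. A call with a gripper value outside its range is refused whole. "gripper" is the closure, from 0 (fully open) to 1 (shut), set as the call begins (left out, the last holds). The fingers move at their own pace and stop on an object; "newtons" is the grip in N (left out, the last holds). Time passes only in rows, so rows that repeat a pose let the fingers close. It gives the time, the measured TCP pose, the force, the opening and the grip force at its end, in the units of the state.
- r.state(): the state, without advancing time (a new reading comes with each control period).
- r.capture(name): name is "side" or "top"; returns the picture (400x640x3 uint8, red, green, blue); there is no depth.
- r.camera_params(name): a dict with "fovy" (degrees; the focal length in pixels is half the picture's height over the tangent of half this angle, whatever the lens; pixels are square), "cx", "cy" (the principal point, pixels), "R" (3x3) and "t" (3): a world point X has camera coordinates R X + t. Camera axes: x right, y down, z forward; pixel columns grow to the right and rows downward; lengths in m; the calibration is good to about 2 mm. A picture is of the moment at which its call begins. camera_params takes no time and is no camera call.
- r.job_done(): hands the job in; it is judged then, once.
The state is a dict: "t": time; "q": joint angles; "dq": joint speeds; "joint_efforts": joint torques, N m; "tool_pos": TCP position; "eef_rot": TCP orientation; "contact_force": force on the tool from outside, world axes, zero at the start; "moment": the same for the moment, N m; "width": finger opening in m; "finger_force": force on a finger pad.
Only numpy, scipy, OpenCV 4.12 (cv2) and the standard library are available. Lean on these libraries where they do the work, as an engineer would, in place of code of your own. Each camera call takes 0.05 s, during which the arm holds its last target. There are 200 camera calls.

TASK

First swing the fixture's hinged clamp fully down onto the circuit board. Then take the larger finned heatsink from the mat, carry it over the top of the bin rack without bumping the rack, and bring it to hover about a centimetre above the large rectangular module on the board, level, centred and squared up with it (long side along long side), never touching the board or clamp with it. Finish while still holding it there, steady, for a fit check, with the clamp still down and the other things on the bench left where they are.

Things in the scene. Friction and masses are not known exactly. Their poses are not given: they have to be found in the camera images.
- clamp (a joint): hinge of the fixture's steel clamp bar, rad: 0 = fully down (bar level, rubber foot on the board), larger = raised; starts 0.5 to 0.9; hard stop at 0. The hinge is stiff (about 0.06 Nm) and stays where left; closed fingertips pressing straight down on the bar 30 mm (horizontally) from the hinge close it with a few newtons (pressing on the free end itself from above can jam while the bar is steep)
- clamp_hinge (a point): centre of the clamp's hinge axis, 37 mm above the table. Axes as the fixture's: the bar runs from here along -x, 80 mm long, 30 mm wide, 8 mm thick (centred on the axis, so its top is 41 mm above the table when down); the free end rises when opened. The steel cheeks at either side of the hinge are 41 mm high, within 9 mm of the hinge in x and 25 mm in y
- fixture: board fixture, fixed: aluminium plate 200 x 150 mm (x, y), 16 mm thick, with a green circuit board on it (top at 20 mm) and low parts up to 30 mm high; origin under the plate's centre, on the table. The clamp is at its +x end
- module_top (a point): centre of the top face of the target, the large black rectangular module on the board: 60 mm along the fixture's x, 40 mm along its y; top 28 mm above the table; fixed. It is 45 mm to the -x side of the fixture's centre; the lowered clamp's end is 23 mm beyond its +x edge
- heatsink: the larger aluminium finned heatsink, loose, about 0.12 kg: 60 mm (x) x 40 mm (y) x 32 mm high, fins run along x, fins upward, flat outer sides 40 mm apart to grip; origin at the centre of its underside. Stands on the mat (mat top 4 mm above the table)
- mat: flat black rubber mat 240 x 170 x 4 mm, fixed, carrying the heatsinks and transformer; origin under its centre
- rack: steel rack with two blue bins, fixed, standing between mat and fixture: 300 mm (x) x 90 mm (y), 112 mm high; origin under its centre, on the table. Mat and fixture may be on either side of it
- heatsink_small: bystander: smaller heatsink 30 x 30 x 20 mm, loose on the mat; origin under its centre
- transformer: bystander: transformer with steel core and copper winding, 34 x 32 x 28 mm, loose on the mat; origin under its centre
- spool: bystander: metal solder spool, 48 mm across, 46 mm high, standing loose on the rack between the bins (its top 106 mm above the table); origin under its centre
- glue: bystander: small red bottle 34 mm across, 100 mm high, loose; origin under its centre
- jar: bystander: amber jar 56 mm across, 65 mm high, loose; origin under its centre
- screwdriver: bystander: screwdriver lying loose at the left side
- pen: bystander: white pen 12 mm thick, about 130 mm long, lying loose at the right side
There are look-alikes about, which are no part of the job. Leave any orange look-alike of the heatsink alone. Several things have the shape of the fixture; the one meant has the colours described above.

How it is judged:
On the way, in this order (a step that is already met when the one before it is completed fails the run):
1. the clamp is fully down, the heatsink still on the mat (value of joint clamp below 0.08 rad and height (world z) of heatsink below 0.02 m), for 0.2 s.
2. the heatsink passes over the rack, above its top (y of heatsink in the frame of rack between -0.06 and 0.06 m and x of heatsink in the frame of rack between -0.18 and 0.18 m and height (world z) of heatsink above 0.112 m).
At the end, for the whole second after the job is handed in: Clamp below 0.08 rad; heatsink gripped (over 1 N), still, its underside 3 to 20 mm above the module top and not touching board or clamp, centred within 8 mm, long axes within 0.14 rad, tilt under 0.1 rad; bystanders within 20 mm of their starts (value of joint clamp below 0.08 rad and horizontal distance between heatsink and module_top below 0.008 m and z of heatsink in the frame of module_top between 0.003 and 0.02 m and angle between the x axis of heatsink and the x axis of fixture, either way round below 0.14 rad and angle between heatsink's own z axis and vertical below 0.1 rad and contact force between heatsink and fixture below 0.05 N and contact force between the fingers and heatsink above 1 N and linear speed of heatsink below 0.02 m/s and distance of each of heatsink_small, transformer, spool, glue, jar, screwdriver, pen from where it was at the start of the episode below 0.02 m); the arm keeps its last pose, push and grip.
It fails at once if the heatsink touches the board, module or clamp (contact force between heatsink and fixture above 1 N).
It fails at once if the heatsink or the arm bumps the rack (contact force between any of heatsink, the arm, the fingers and rack above 2 N).
It fails at once if a bystander is knocked away (distance of any of heatsink_small, transformer, spool, glue, jar, screwdriver, pen from where it was at the start of the episode above 0.03 m).
It also fails if it takes over 64 s, if anything falls off the work surface, if the arm or the gripper's body presses on something with over 40 N, if the wrist force passes 120 N, or if a joint passes its speed limit or range.

## Working session

There is one attempt and no reset: what is moved stays moved. The work goes in short steps, Python scripts to look and compute and a tool call to move; the robot and the scene stay as the last step left them, time stands still between calls to the robot, and variables do not carry over. Pictures are saved under pics/ and viewed, at most 10 in all, crops included, and the job is handed in when it is done.

Besides the shell and the picture viewer there is one more tool, called after ">>>" as name([rows], argument=value, ...), one row to a line, values as JSON. play_rows: Moves the arm, as the interface text tells. Its arguments: {"type":"object","properties":{"moves":{"type":"array"},"gripper":{"type":"number"},"newtons":{"type":"number"}},"required":["moves"]}

```bash
mkdir -p pics; ls
python3 - <<'E'
from bench import r
import cv2,json
for n in("top","side"):
    cv2.imwrite(f"pics/{n}0.png",r.capture(n)[:,:,::-1])
    p=r.camera_params(n);print(n,{k:(v.tolist() if hasattr(v,'tolist') else v) for k,v in p.items()})
print(r.state())
E
```

```text
pics
top {'fovy': 44.52267107999507, 'cx': 313.6462347383092, 'cy': 201.2930017009684, 'R': [[0.013168222234365562, -0.9999126207820281, 0.0011613457722813904], [-0.9938517402350532, -0.013216079223158633, -0.10992749283834147], [0.1099332358977156, 0.0002933441385654477, -0.9939389305154887]], 't': [0.005741513094089917, 0.4937774189049197, 1.6173801599973485]}
side {'fovy': 43.054275912601106, 'cx': 319.5227421488589, 'cy': 199.5015713670948, 'R': [[0.8546994935770799, -0.5187911738729474, -0.0185605385323916], [-0.3964448144628982, -0.6292187671383448, -0.6685172040915476], [0.3351421858921395, 0.5787395450394165, -0.7434650322933875]], 't': [-0.4396144076680352, 0.23898331823609245, 1.3831591111213268]}
{'t': 0.1, 'q': array([ 1.34711319,  0.32172393, -0.07008761,  1.4515806 ,  0.02259709,
        1.37081938, -0.0569229 ]), 'dq': array([-0.00183707, -0.0024731 ,  0.00069656, -0.00256983,  0.00010782,
       -0.00016954, -0.00058412]), 'joint_efforts': array([-2.36388851e-04, -4.92573166e+01, -4.05897880e-01, -3.13400567e+01,
       -6.41144835e-02,  3.93628108e-02,  1.08773379e-04]), 'tool_pos': array([ 0.15295243, -0.63126198,  0.24657322]), 'eef_rot': array([-8.59360616e-04,  9.92939883e-01,  1.18615462e-01, -1.49246768e-04]), 'contact_force': array([0.21285395, 0.12937954, 0.36640681]), 'moment': array([-0.02496622, -0.02559548,  0.0140527 ]), 'finger_force': 0.0, 'width': 0.08680195644182641}
```

View pics/top0.png

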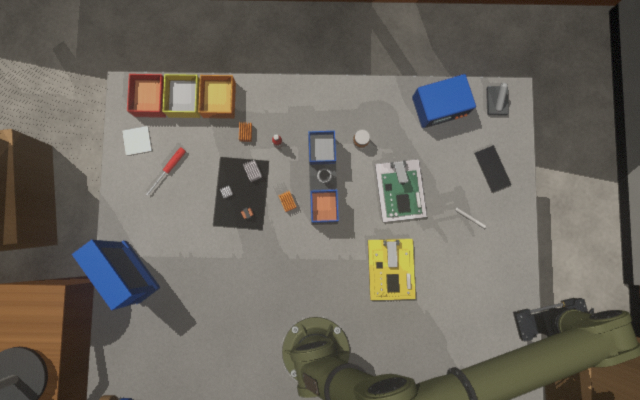

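View pics/side0.png

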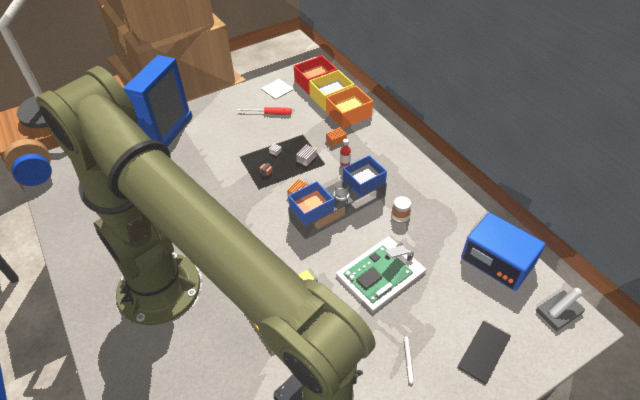

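The green-board fixture in white/silver is at (401,190). The yellow one at (392,268) is a look-alike. The mat is at (241,192). Heatsink candidates are (252,170), which is larger, grey and on the mat, (226,192), which is the small one, and orange look-alikes at (245,131) and (288,201). The grey one at (252,170) fits the description. I'll confirm with one enlarged crop.

Run:
```python
import cv2
a=cv2.imread("pics/top0.png")
l=cv2.resize(a[150:236,208:274],None,fx=6,fy=6,interpolation=cv2.INTER_CUBIC)
m=cv2.resize(a[150:236,368:434],None,fx=6,fy=6,interpolation=cv2.INTER_CUBIC)
cv2.imwrite("pics/crop1.png",cv2.hconcat([l,m]))
```

```text
(no output)
```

View pics/crop1.png

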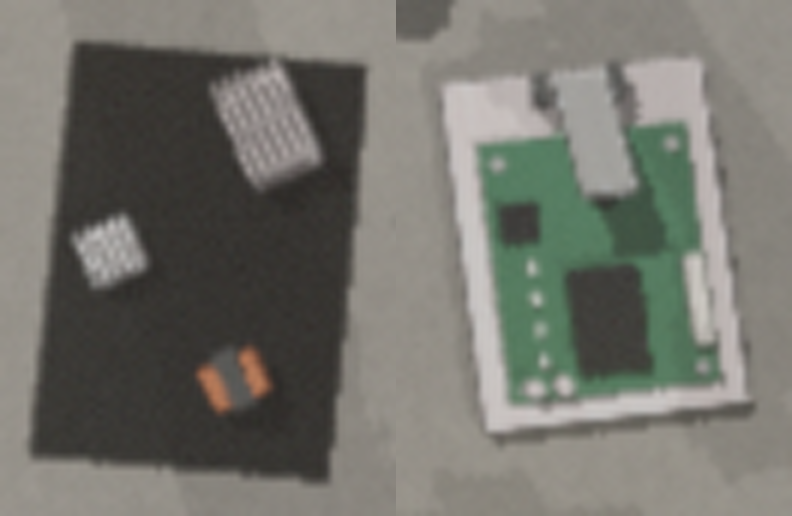

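The crop shows the larger grey heatsink at top px (252,170) and the green fixture with its raised clamp. The module is at about (402,203). Next I'll fit poses using both cameras.

```bash
cat > h.py <<'E'
import numpy as np,cv2
from scipy.optimize import minimize,least_squares
from bench import r
P={n:r.camera_params(n) for n in("top","side")}
def proj(n,X):
    p=P[n];f=200/np.tan(np.radians(p["fovy"]/2));c=np.asarray(X)@np.array(p["R"]).T+np.array(p["t"])
    return c[:,:2]/c[:,2:]*f+[p["cx"],p["cy"]]
def unproj(n,uv,z):
    p=P[n];f=200/np.tan(np.radians(p["fovy"]/2));R=np.array(p["R"]);o=-R.T@np.array(p["t"])
    d=np.c_[(np.atleast_2d(uv)-[p["cx"],p["cy"]])/f,np.ones(len(np.atleast_2d(uv)))]@R
    return o+d*((z-o[2])/d[:,2])[:,None]
def box(x,y,a,l,w,z0,z1):
    c,s=np.cos(a),np.sin(a)
    return np.array([[x+c*i*l/2-s*j*w/2,y+s*i*l/2+c*j*w/2,z] for i in(-1,1) for j in(-1,1) for z in(z0,z1)])
def render(n,X,win,S=8):
    x0,y0,x1,y1=win;q=(proj(n,X)-[x0,y0]+.5)*S
    im=np.zeros(((y1-y0)*S,(x1-x0)*S),np.uint8)
    cv2.fillConvexPoly(im,cv2.convexHull(np.round(q*16).astype(np.int32)),255,shift=4)
    return cv2.resize(im,(x1-x0,y1-y0),interpolation=cv2.INTER_AREA)/255.
def fit(obs,size,x0):  # obs: list of (cam, softmask, win)
    def cost(v):return sum(((render(n,box(*v,*size),w)-m)**2).sum() for n,m,w in obs)
    b=min((minimize(cost,[x0[0],x0[1],x0[2]+d],method="Nelder-Mead",options=dict(initial_simplex=np.array([x0[0],x0[1],x0[2]+d])+np.array([[0,0,0],[.01,0,0],[0,.01,0],[0,0,.2]]))) for d in(-.15,.15)),key=lambda q:q.fun)
    return b.x,b.fun
def soft(img,win,lo,hi):
    x0,y0,x1,y1=win;return np.clip((img[y0:y1,x0:x1].astype(float)-lo)/(hi-lo),0,1)
E
python3 - <<'E'
from h import *
T=cv2.imread("pics/top0.png").astype(float);S=cv2.imread("pics/side0.png").astype(float)
cp=lambda u,ox:(np.array(u)+.5)/6-.5+np.array(ox)
pl=cp([(442,85),(698,60),(745,400),(488,432)],(368-66,150))
W=unproj("top",pl,.016);print("plate",W[:,:2].round(4).tolist(),[np.linalg.norm(W[i]-W[(i+1)%4]).round(3) for i in range(4)],W.mean(0))
mo=unproj("top",cp([(568,268),(640,265),(652,372),(580,377)],(368-66,150)),.028);print("module",mo.mean(0),[np.linalg.norm(mo[i]-mo[(i+1)%4]).round(3) for i in range(4)])
ma=unproj("top",cp([(77,42),(366,65),(328,480),(32,457)],(208,150)),.004);print("mat",ma.mean(0),[np.linalg.norm(ma[i]-ma[(i+1)%4]).round(3) for i in range(4)],ma[:,:2].round(3).tolist())
hs=unproj("top",cp([(210,85),(275,62),(322,155),(258,183)],(208,150)),.036);print("hs",hs.mean(0),[np.linalg.norm(hs[i]-hs[(i+1)%4]).round(3) for i in range(4)])
hx=hs.mean(0);d=hs[0]-hs[3];a=np.arctan2(d[1],d[0])
gT,gS=T.mean(2),S.mean(2)
wt=(240,156,263,184); pc=proj("side",[[hx[0],hx[1],.02]])[0].astype(int);ws=(pc[0]-14,pc[1]-13,pc[0]+15,pc[1]+13)
for nm,g,w in(("T",gT,wt),("S",gS,ws)):
    q=g[w[1]:w[3],w[0]:w[2]];print(nm,w,np.percentile(q,[5,30,50,70,95]))
ot=("top",soft(gT,wt,55,110),wt);os_=("side",soft(gS,ws,55,100),ws)
for o in([ot],[os_],[ot,os_]):print(fit(o,(.06,.04,.004,.036),(hx[0],hx[1],a)),a)
rk=unproj("top",[(308,130),(335,130),(338,223),(312,223)],.112);print("rack",rk.round(3))
for n,uv,z in(("spool",(324,176),.106),("jar",(362,136),.065),("glue",(277,138),.1)):print(n,unproj("top",uv,z))
x0,y0,x1,y1=ws
vis=np.hstack([cv2.resize(S[y0-4:y1+4,x0-4:x1+4],(390,350),interpolation=cv2.INTER_NEAREST),cv2.resize(S[230:316,330:430],(407,350),interpolation=cv2.INTER_CUBIC)]);cv2.imwrite("pics/crop2.png",vis)
E
```

```text
plate [[0.6268, -0.1966], [0.6432, -0.3426], [0.4491, -0.3671], [0.4291, -0.2223]] [np.float64(0.147), np.float64(0.196), np.float64(0.146), np.float64(0.199)] [ 0.5370731  -0.28217452  0.016     ]
module [ 0.49186504 -0.28918217  0.028     ] [np.float64(0.041), np.float64(0.061), np.float64(0.04), np.float64(0.062)]
mat [0.52210628 0.26087581 0.004     ] [np.float64(0.167), np.float64(0.239), np.float64(0.168), np.float64(0.239)] [[0.647, 0.336], [0.636, 0.169], [0.397, 0.185], [0.408, 0.353]]
hs [0.59681842 0.22165691 0.036     ] [np.float64(0.039), np.float64(0.06), np.float64(0.039), np.float64(0.062)]
T (240, 156, 263, 184) [ 48.33333333  53.66666667  88.83333333 132.7        151.        ]
S (np.int64(292), np.int64(141), np.int64(321), np.int64(167)) [ 55.33333333  64.66666667 119.83333333 171.03333333 215.01666667]
(array([0.59873634, 0.22409811, 0.41720932]), np.float64(88.93244327515482)) 0.4757342291223235
(array([0.59887063, 0.22286359, 0.33220651]), np.float64(135.61034777697088)) 0.4757342291223235
(array([0.59875661, 0.22355266, 0.37910275]), np.float64(226.47397074602742)) 0.4757342291223235
rack [[ 0.717  0.034  0.112]
 [ 0.718 -0.054  0.112]
 [ 0.416 -0.066  0.112]
 [ 0.415  0.017  0.112]]
spool [[ 0.56738034 -0.02002888  0.106     ]]
jar [[ 0.71087944 -0.14623661  0.065     ]]
glue [[0.69175966 0.13454079 0.1       ]][ WARN:0@0.339] global loadsave.cpp:1063 imwrite_ Unsupported depth image for selected encoder is fallbacked to CV_8U.
```

View pics/crop2.png

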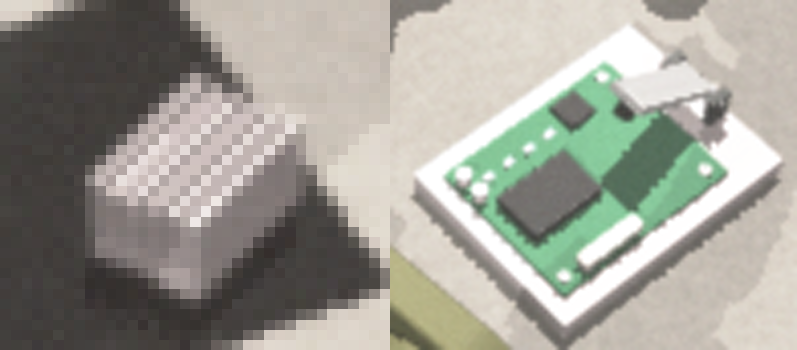

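Run:
```python
from h import *
cp=lambda u,o,s:(np.array(u)+.5)/s-.5+np.array(o)
c6=lambda u,o:cp(u,o,6)
# heatsink corners, body frame sign (x,y),z
def q(v,pts):
    c,s=np.cos(v[2]),np.sin(v[2]);p=np.array(pts,float)
    return np.c_[v[0]+c*p[:,0]-s*p[:,1],v[1]+s*p[:,0]+c*p[:,1],p[:,2]]
def solve(obs,x0):
    f=lambda v:np.concatenate([(proj(n,q(v,p))-u).ravel() for n,p,u in obs])
    s=least_squares(f,x0,loss="soft_l1",f_scale=.5);return s.x.round(4),np.sqrt((f(s.x)**2).mean()).round(2),f(s.x).round(1)
# order: +x+y, +x-y, -x-y, -x+y
R=lambda l,w,z,o=0:[(o+l/2,w/2,z),(o+l/2,-w/2,z),(o-l/2,-w/2,z),(o-l/2,w/2,z)]
h=R(.06,.04,.036);hb=R(.06,.04,.004)
t=c6([(210,85),(275,62),(322,155),(258,183)],(208,150))
sc=lambda l:np.array([((u+.5)/10.54-.5+288,(v+.5)/10.29-.5+137) for u,v in l])
# side: left corner=-x+y? check by projecting
v0=[.597,.2217,.43]
print(proj("side",q(v0,h)).round(1).tolist(),sc([(200,75),(305,125),(200,222),(92,172)]).round(1).tolist())
s=sc([(200,75),(305,125),(200,222),(92,172)]);sb=sc([(300,195),(200,300),(92,260)])
o=[("top",h,t)];o2=[("side",h,s),("side",hb[1:],sb)]
for k in(o,o2,o+o2):print("hs",*solve(k,v0))
pt=c6([(442,85),(698,60),(745,400),(488,432)],(302,150));mt=c6([(568,268),(640,265),(652,372),(580,377)],(302,150))
ss=lambda l:np.array([((u-390+.5)/4.07-.5+330,(v+.5)/4.07-.5+230) for u,v in l])
f0=[.537,-.282,.127];pl=R(.2,.15,.016);mo=R(.06,.04,.028,-.045)
print(proj("side",q(f0,pl)).round(1).tolist(),ss([(630,25),(782,158),(565,322),(415,172)]).round(1).tolist())
ps=ss([(630,25),(782,158),(565,322),(415,172)]);ms=ss([(563,150),(602,185),(540,232),(497,195)])
for k in([("top",pl,pt),("top",mo,mt)],[("side",pl,ps),("side",mo,ms)],[("top",pl,pt),("top",mo,mt),("side",pl,ps),("side",mo,ms)]):print("fx",*solve(k,f0))
v=solve([("top",pl,pt),("top",mo,mt),("side",pl,ps),("side",mo,ms)],f0)[0]
# clamp: end mid edge in top crop (611,197), hinge region mid (583,75)
print("module",q(v,[(-.045,0,.028)]));print("hinge pred",q(v,[(.068,0,.037)]))
for z in(.037,.06,.08,.1):
    for u in((611,190),(583,72)):
        w=unproj("top",c6([u],(302,150)),z)[0,:2]-v[:2];c,s_=np.cos(v[2]),np.sin(v[2]);print(z,u,(c*w[0]+s_*w[1]).round(4),(-s_*w[0]+c*w[1]).round(4))
```

```text
[[306.2, 143.7], [316.0, 148.1], [305.7, 158.5], [295.8, 153.9]] [[306.5, 143.8], [316.5, 148.7], [306.5, 158.1], [296.3, 153.3]]
hs [0.5967 0.2217 0.4612] 0.36 [ 0.3  0.7  0.2 -0.5 -0.2 -0.2 -0.3  0.2]
hs [0.5974 0.2201 0.4368] 0.42 [-0.   0.1 -0.1 -0.5 -0.4  0.6 -0.1  0.9  0.5 -0.2 -0.1  0.   0.4 -0.6]
hs [0.5973 0.2209 0.4457] 0.43 [ 0.6  0.4  0.6 -0.7 -0.  -0.2 -0.2  0.  -0.3 -0.  -0.3 -0.6 -0.5  0.4
 -0.2  0.9  0.4 -0.4 -0.1 -0.1  0.3 -0.7]
[[387.5, 234.9], [425.5, 268.4], [371.4, 309.3], [334.3, 271.5]] [[388.6, 235.8], [425.9, 268.4], [372.6, 308.7], [335.8, 271.9]]
fx [ 0.5368 -0.2831  0.1249] 0.44 [-0.1  0.   0.7 -0.6  0.9  0.7 -0.4  0.3 -0.2  0.5 -0.4 -0.3 -0.1 -0.5
  0.1 -0. ]
fx [ 0.5394 -0.2838  0.1286] 0.5 [-0.1 -0.8  0.7 -0.1  0.1  0.7 -0.4 -0.2  0.1 -0.8  0.7  0.2 -0.7  0.8
 -0.2 -0. ]
fx [ 0.5384 -0.2835  0.1286] 0.57 [-0.1 -0.3  0.7 -1.1  1.1  0.1 -0.1 -0.1 -0.1  0.1 -0.3 -0.8  0.1 -1.
  0.3 -0.5 -0.5 -0.7  0.3  0.  -0.3  0.8 -0.7 -0.1 -0.2 -0.7  0.3  0.3
 -1.1  0.9 -0.6  0.1]
module [[ 0.49377159 -0.28927106  0.028     ]]
hinge pred [[ 0.60583848 -0.27477928  0.037     ]]
0.037 (611, 190) 0.0251 -0.0084
0.037 (583, 72) 0.0934 -0.0018
0.06 (611, 190) 0.0221 -0.0037
0.06 (583, 72) 0.0895 0.0028
0.08 (611, 190) 0.0195 0.0003
0.08 (583, 72) 0.086 0.0068
0.1 (611, 190) 0.0169 0.0044
0.1 (583, 72) 0.0826 0.0107
```

```bash
cat >> h.py <<'E'
def go(x,y,z,yaw,verbose=True):
    s=r.state();w,a,b,c=s["eef_rot"]
    from scipy.spatial.transform import Rotation as Ro
    M=Ro.from_quat([a,b,c,w]).as_matrix();d=M.T@(np.array([x,y,z])-s["tool_pos"])
    cur=np.arctan2(M[1,0],M[0,0]);dy=(cur-yaw+np.pi/2)%np.pi-np.pi/2
    print("lin",d.round(4).tolist(),"roll",np.degrees(dy).round(2),"| t",round(s["t"],2),"pos",s["tool_pos"].round(4).tolist(),"yaw",cur.round(4),"zax",M[:,2].round(3).tolist(),"F",s["contact_force"].round(2).tolist(),"w",round(s["width"],4),"ff",round(s["finger_force"],1),"q",s["q"].round(2).tolist())
E
python3 - <<'E'
from h import *
go(.596,-.276,.13,.1286)
print("glue side base",unproj("top",[(277,144)],.0),unproj("top",[(277,135)],.1), proj("side",[[.69,.134,0],[.69,.134,.1]]))
print("small",unproj("top",[(226,191.5)],.024),"trafo",unproj("top",[(246.5,213)],.032))
E
```

```text
lin [0.5143, -0.2407, 0.1169] roll 6.26 | t 0.1 pos [0.153, -0.6313, 0.2466] yaw 0.2378 zax [-0.001, 0.002, -1.0] F [0.21, 0.13, 0.37] w 0.0868 ff 0.0 q [1.35, 0.32, -0.07, 1.45, 0.02, 1.37, -0.06]
glue side base [[0.69479205 0.14194535 0.        ]] [[0.7017552  0.13475485 0.1       ]] [[343.67901989 163.87740393]
 [344.2074957  141.2860515 ]]
small [[0.5233695 0.3088823 0.024    ]] trafo [[0.45072531 0.23645722 0.032     ]]
```

>>> play_rows([
  {"linear": [0.04, -0.019, 0], "roll": 1},
  {"linear": [0.085, -0.04, 0], "roll": 2},
  {"linear": [0.13, -0.061, 0], "roll": 3},
  {"linear": [0.175, -0.082, 0], "roll": 4},
  {"linear": [0.22, -0.103, 0], "roll": 5},
  {"linear": [0.265, -0.124, 0], "roll": 6.3},
  {"linear": [0.31, -0.145, 0], "roll": 6.3},
  {"linear": [0.355, -0.166, 0], "roll": 6.3},
  {"linear": [0.4, -0.187, 0], "roll": 6.3},
  {"linear": [0.445, -0.208, 0], "roll": 6.3},
  {"linear": [0.48, -0.225, 0], "roll": 6.3},
  {"linear": [0.514, -0.241, 0.03], "roll": 6.3},
], gripper=1, newtons=20)

```text
t: 1.3
tool_pos: [0.5997, -0.2754, 0.2214]
eef_rot: [0.002, 0.998, 0.064, 0.004]
contact_force: [0.4, -0.6, 0.4]
width: 0.003
finger_force: 0.0
```

>>> play_rows([
  {"linear": [0, 0, 0], "roll": 0},
  {"linear": [0, 0, 0], "roll": 0},
  {"linear": [0, 0, 0], "roll": 0},
  {"linear": [0, 0, 0], "roll": 0},
])

```text
t: 1.7
tool_pos: [0.5951, -0.2784, 0.2184]
eef_rot: [0.001, 0.998, 0.062, 0.0]
contact_force: [-0.1, -0.5, -0.8]
width: 0.0002
finger_force: 0.0
```

Run:
```python
from h import *
go(.596,-.276,.11,.1286)
```

```text
lin [0.0012, -0.0025, 0.1084] roll -0.21 | t 1.7 pos [0.5951, -0.2784, 0.2184] yaw 0.125 zax [0.001, -0.002, -1.0] F [-0.09, -0.54, -0.79] w 0.0002 ff 0.0 q [0.68, 0.37, -0.37, 1.46, 0.14, 1.33, -1.14]
```

>>> play_rows([
  {"linear": [0.001, -0.0025, 0.03], "roll": 0},
  {"linear": [0.001, -0.0025, 0.06], "roll": 0},
  {"linear": [0.001, -0.0025, 0.09], "roll": 0},
  {"linear": [0.001, -0.0025, 0.105], "roll": 0},
  {"linear": [0.001, -0.0025, 0.115], "roll": 0},
  {"linear": [0.001, -0.0025, 0.12], "roll": 0},
  {"linear": [0.001, -0.0025, 0.125], "roll": 0},
  {"linear": [0.001, -0.0025, 0.13], "roll": 0},
  {"linear": [0.001, -0.0025, 0.135], "roll": 0},
])

```text
t: 2.6
tool_pos: [0.5973, -0.2742, 0.0834]
eef_rot: [0.001, 0.998, 0.064, 0.001]
contact_force: [-0.1, 0.7, 1.7]
width: 0.0002
finger_force: 0.6
```

>>> play_rows([
  {"linear": [0, 0, 0.004], "roll": 0},
  {"linear": [0, 0, 0.008], "roll": 0},
  {"linear": [0, 0, 0.012], "roll": 0},
  {"linear": [0, 0, 0.015], "roll": 0},
  {"linear": [0, 0, 0.015], "roll": 0},
])

```text
t: 3.1
tool_pos: [0.5962, -0.2737, 0.0668]
eef_rot: [-0.0, 0.998, 0.064, -0.0]
contact_force: [-0.4, 0.1, 1.5]
width: 0.0006
finger_force: 0.0
```

>>> play_rows([
  {"linear": [0, 0, 0.001], "roll": 0},
  {"linear": [0, 0, 0.002], "roll": 0},
  {"linear": [0, 0, 0.003], "roll": 0},
  {"linear": [0, 0, 0.004], "roll": 0},
  {"linear": [0, 0, 0.004], "roll": 0},
  {"linear": [0, 0, 0.004], "roll": 0},
])

```text
t: 3.7
tool_pos: [0.5967, -0.2737, 0.0664]
eef_rot: [0.0, 0.998, 0.064, -0.0]
contact_force: [-5.0, 3.3, 14.0]
width: 0.0003
finger_force: 7.0
```

>>> play_rows([
  {"linear": [0, 0, -0.02], "roll": 0},
  {"linear": [0, 0, -0.06], "roll": 0},
  {"linear": [0, 0, -0.1], "roll": 0},
  {"linear": [0, 0, -0.14], "roll": 0},
  {"linear": [0, 0, -0.16], "roll": 0},
  {"linear": [0, 0, -0.16], "roll": 0},
  {"linear": [0, 0, -0.16], "roll": 0},
], gripper=0.15)

```text
t: 4.4
tool_pos: [0.5965, -0.2737, 0.2233]
eef_rot: [0.0, 0.998, 0.064, 0.0]
contact_force: [-0.2, 0.2, 0.5]
width: 0.0484
finger_force: 0.0
```

Run:
```python
from h import *
go(.597,.221,.22,.4457)
```

```text
lin [0.0636, -0.4906, 0.0032] roll -18.2 | t 4.4 pos [0.5965, -0.2737, 0.2233] yaw 0.128 zax [0.0, -0.0, -1.0] F [-0.19, 0.22, 0.47] w 0.0484 ff 0.0 q [0.68, 0.37, -0.38, 1.46, 0.14, 1.34, -1.15]
```

>>> play_rows([
  {"linear": [0.004, -0.03, 0], "roll": -2},
  {"linear": [0.009, -0.07, 0], "roll": -4},
  {"linear": [0.015, -0.115, 0], "roll": -6},
  {"linear": [0.021, -0.16, 0], "roll": -8},
  {"linear": [0.027, -0.205, 0], "roll": -10},
  {"linear": [0.033, -0.25, 0], "roll": -12},
  {"linear": [0.038, -0.295, 0], "roll": -14},
  {"linear": [0.044, -0.34, 0], "roll": -16},
  {"linear": [0.05, -0.385, 0], "roll": -18},
  {"linear": [0.056, -0.43, 0], "roll": -18.2},
  {"linear": [0.061, -0.47, 0], "roll": -18.2},
  {"linear": [0.0635, -0.4905, 0], "roll": -18.2},
])

```text
t: 5.6
tool_pos: [0.5945, 0.2257, 0.2212]
eef_rot: [-0.001, 0.975, 0.224, -0.002]
contact_force: [0.2, -0.3, 0.3]
width: 0.0735
finger_force: 0.0
```

>>> play_rows([
  {"linear": [0, 0, 0], "roll": 0},
  {"linear": [0, 0, 0.02], "roll": 0},
  {"linear": [0, 0, 0.05], "roll": 0},
  {"linear": [0, 0, 0.07], "roll": 0},
  {"linear": [0, 0, 0.08], "roll": 0},
  {"linear": [0, 0, 0.08], "roll": 0},
  {"linear": [0, 0, 0.08], "roll": 0},
])

```text
t: 6.3
tool_pos: [0.5973, 0.2203, 0.1438]
eef_rot: [0.0, 0.975, 0.221, 0.0]
contact_force: [-0.9, 0.6, 0.8]
width: 0.0745
finger_force: 0.0
```

Run:
```python
from h import *
go(.597,.221,.033,.4457)
T=r.capture("top")[:,:,::-1];S=r.capture("side")[:,:,::-1]
a=cv2.resize(T[130:230,210:310],(400,400),interpolation=cv2.INTER_CUBIC);b=cv2.resize(S[110:210,250:350],(400,400),interpolation=cv2.INTER_CUBIC)
c=cv2.resize(T[150:230,360:440],(400,400)[:2],interpolation=cv2.INTER_CUBIC)
c=cv2.resize(c,(200,200));d=cv2.resize(S[230:316,330:416],(200,200),interpolation=cv2.INTER_CUBIC)
cv2.imwrite("pics/c3.png",cv2.vconcat([cv2.hconcat([a,b]),cv2.hconcat([c,d,np.zeros((200,400,3),np.uint8)])]))
```

```text
lin [-0.0, -0.0007, 0.1108] roll -0.05 | t 6.3 pos [0.5973, 0.2203, 0.1438] yaw 0.4449 zax [0.0, -0.0, -1.0] F [-0.95, 0.55, 0.83] w 0.0745 ff 0.0 q [0.1, 0.43, -0.63, 1.59, 0.27, 1.2, -1.71]
```

View pics/c3.png

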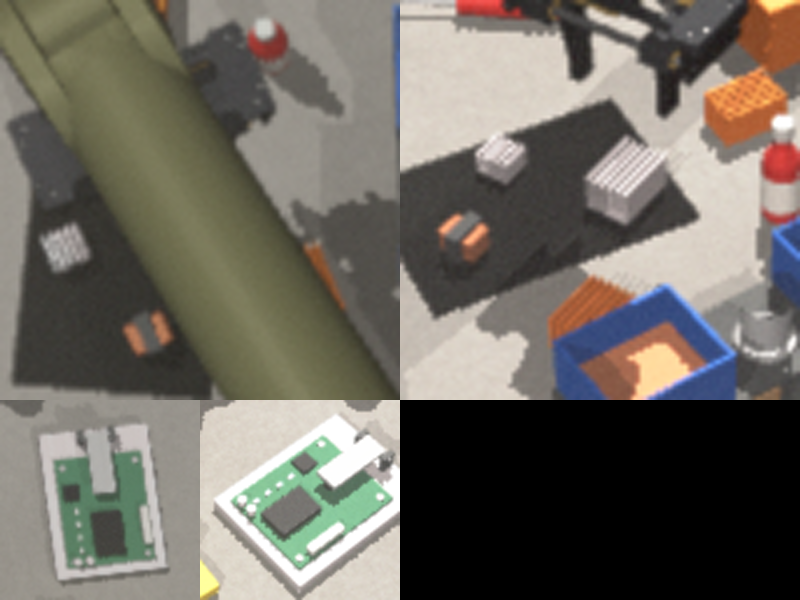

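The clamp is down on the board (bottom crops), and the fingers are lined up over the heatsink. The glue bottle stands about 1 cm clear of the gripper body, so I'll grasp 4 mm back along the fins.

>>> play_rows([
  {"linear": [-0.004, -0.001, 0.02], "roll": 0},
  {"linear": [-0.004, -0.001, 0.045], "roll": 0},
  {"linear": [-0.004, -0.001, 0.065], "roll": 0},
  {"linear": [-0.004, -0.001, 0.08], "roll": 0},
  {"linear": [-0.004, -0.001, 0.092], "roll": 0},
  {"linear": [-0.004, -0.001, 0.102], "roll": 0},
  {"linear": [-0.004, -0.001, 0.109], "roll": 0},
  {"linear": [-0.004, -0.001, 0.11], "roll": 0},
  {"linear": [-0.004, -0.001, 0.11], "roll": 0},
  {"linear": [-0.004, -0.001, 0.11], "roll": 0},
])

```text
t: 7.4
tool_pos: [0.5934, 0.2202, 0.0342]
eef_rot: [-0.0, 0.975, 0.221, 0.001]
contact_force: [-0.4, 0.0, -0.2]
width: 0.0741
finger_force: 0.0
```

Run:
```python
from h import *
go(.5934,.2193,.033,.4457)
S=r.capture("side")[:,:,::-1]
cv2.imwrite("pics/c4.png",cv2.resize(S[120:190,260:360],(800,560),interpolation=cv2.INTER_CUBIC))
```

```text
lin [-0.0004, 0.0008, 0.0012] roll -0.01 | t 7.4 pos [0.5934, 0.2202, 0.0342] yaw 0.4455 zax [0.001, 0.0, -1.0] F [-0.41, 0.01, -0.15] w 0.0741 ff 0.0 q [0.07, 0.54, -0.59, 1.69, 0.35, 1.02, -1.77]
```

View pics/c4.png

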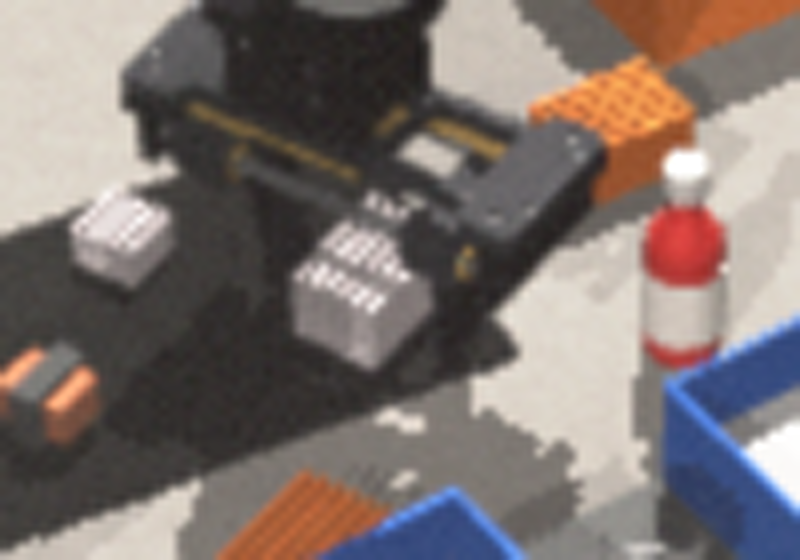

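The fingers straddle the heatsink, and the glue is clear. Now closing.

>>> play_rows([
  {"linear": [0, 0, 0], "roll": 0},
  {"linear": [0, 0, 0], "roll": 0},
  {"linear": [0, 0, 0], "roll": 0},
  {"linear": [0, 0, 0], "roll": 0},
  {"linear": [0, 0, 0], "roll": 0},
  {"linear": [0, 0, 0], "roll": 0},
  {"linear": [0, 0, 0], "roll": 0},
  {"linear": [0, 0, 0], "roll": 0},
], gripper=1, newtons=30)

```text
t: 8.25
tool_pos: [0.5928, 0.2201, 0.0335]
eef_rot: [-0.0, 0.975, 0.221, -0.0]
contact_force: [-0.0, 0.2, -0.0]
width: 0.0399
finger_force: 30.0
```

>>> play_rows([
  {"linear": [0, 0, -0.01], "roll": 0},
  {"linear": [0, 0, -0.03], "roll": 0},
  {"linear": [0, 0, -0.06], "roll": 0},
  {"linear": [0, 0, -0.09], "roll": 0},
  {"linear": [0, 0, -0.12], "roll": 0},
  {"linear": [0, 0, -0.15], "roll": 0},
  {"linear": [0, 0, -0.175], "roll": 0},
  {"linear": [0, 0, -0.18], "roll": 0},
  {"linear": [0, 0, -0.18], "roll": 0},
  {"linear": [0, 0, -0.18], "roll": 0},
])

```text
t: 9.25
tool_pos: [0.5922, 0.2194, 0.2119]
eef_rot: [0.0, 0.975, 0.221, -0.001]
contact_force: [-0.0, -0.1, -2.0]
width: 0.04
finger_force: 30.0
```

Run:
```python
from h import *
go(.494-.004*.992,-.289-.004*.128,.214,.1286)
```

```text
lin [-0.3114, 0.4152, -0.0013] roll 18.15 | t 9.25 pos [0.5922, 0.2194, 0.2119] yaw 0.4454 zax [-0.002, -0.001, -1.0] F [-0.04, -0.15, -1.98] w 0.04 ff 30.0 q [0.12, 0.37, -0.65, 1.53, 0.23, 1.32, -1.69]
```

>>> play_rows([
  {"linear": [-0.008, 0.011, 0], "roll": 1},
  {"linear": [-0.023, 0.031, 0], "roll": 2},
  {"linear": [-0.044, 0.059, 0], "roll": 3},
  {"linear": [-0.065, 0.087, 0], "roll": 4},
  {"linear": [-0.086, 0.115, 0], "roll": 5},
  {"linear": [-0.107, 0.143, 0], "roll": 6},
  {"linear": [-0.128, 0.171, 0], "roll": 7},
  {"linear": [-0.149, 0.199, 0], "roll": 8},
  {"linear": [-0.17, 0.227, 0], "roll": 9.5},
  {"linear": [-0.191, 0.255, 0], "roll": 11},
  {"linear": [-0.212, 0.283, 0], "roll": 12.5},
  {"linear": [-0.225, 0.3, 0], "roll": 14},
])

```text
t: 10.45
tool_pos: [0.5169, -0.1518, 0.2123]
eef_rot: [0.0, 0.995, 0.097, -0.001]
contact_force: [-0.0, 0.1, -1.5]
width: 0.04
finger_force: 30.0
```

>>> play_rows([
  {"linear": [0, 0, 0], "roll": 0},
  {"linear": [0, 0, 0], "roll": 0},
  {"linear": [0, 0, 0], "roll": 0},
])

```text
t: 10.75
tool_pos: [0.5194, -0.1459, 0.2132]
eef_rot: [-0.001, 0.995, 0.102, -0.0]
contact_force: [-0.1, 0.3, -0.9]
width: 0.0396
finger_force: 30.0
```

Run:
```python
from h import *
go(.494-.004*.992,-.289-.004*.128,.214,.1286)
```

```text
lin [-0.0577, 0.1347, -0.0009] roll 4.29 | t 10.75 pos [0.5194, -0.1459, 0.2132] yaw 0.2035 zax [-0.0, 0.001, -1.0] F [-0.08, 0.27, -0.91] w 0.0396 ff 30.0 q [0.63, 0.13, -0.43, 1.76, 0.06, 1.26, -1.19]
```

>>> play_rows([
  {"linear": [-0.006, 0.015, 0], "roll": 0.5},
  {"linear": [-0.017, 0.04, 0], "roll": 1.5},
  {"linear": [-0.03, 0.07, 0], "roll": 2.5},
  {"linear": [-0.043, 0.1, 0], "roll": 3.5},
  {"linear": [-0.053, 0.124, 0], "roll": 4.3},
  {"linear": [-0.058, 0.135, 0], "roll": 4.3},
  {"linear": [-0.058, 0.135, 0.02], "roll": 4.3},
  {"linear": [-0.058, 0.135, 0.05], "roll": 4.3},
  {"linear": [-0.058, 0.135, 0.08], "roll": 4.3},
  {"linear": [-0.058, 0.135, 0.105], "roll": 4.3},
  {"linear": [-0.058, 0.135, 0.12], "roll": 4.3},
  {"linear": [-0.058, 0.135, 0.12], "roll": 4.3},
])

```text
t: 11.95
tool_pos: [0.4882, -0.2901, 0.0913]
eef_rot: [-0.002, 0.998, 0.064, -0.002]
contact_force: [-1.1, 0.7, -1.2]
width: 0.0396
finger_force: 30.0
```

>>> play_rows([
  {"linear": [0, 0, 0], "roll": 0},
  {"linear": [0, 0, 0], "roll": 0},
  {"linear": [0, 0, 0], "roll": 0},
])

```text
t: 12.25
tool_pos: [0.4903, -0.2921, 0.0951]
eef_rot: [0.001, 0.998, 0.063, 0.001]
contact_force: [0.7, 0.1, -1.1]
width: 0.0398
finger_force: 30.0
```

Run:
```python
from h import *
go(.494-.004*.992,-.289-.004*.128,.0685,.1286)
S=r.capture("side")[:,:,::-1];T=r.capture("top")[:,:,::-1];cv2.imwrite("pics/s5full.png",S)
cv2.imwrite("pics/c5.png",cv2.hconcat([cv2.resize(S[220:320,325:435],(440,400),interpolation=cv2.INTER_CUBIC),cv2.resize(T[145:235,360:440],(356,400),interpolation=cv2.INTER_CUBIC)]))
```

```text
lin [0.0, -0.0026, 0.0266] roll -0.14 | t 12.25 pos [0.4903, -0.2921, 0.0951] yaw 0.1262 zax [0.002, -0.002, -1.0] F [0.73, 0.15, -1.11] w 0.0398 ff 30.0 q [0.76, 0.29, -0.31, 1.82, 0.1, 1.04, -1.03]
```

View pics/c5.png

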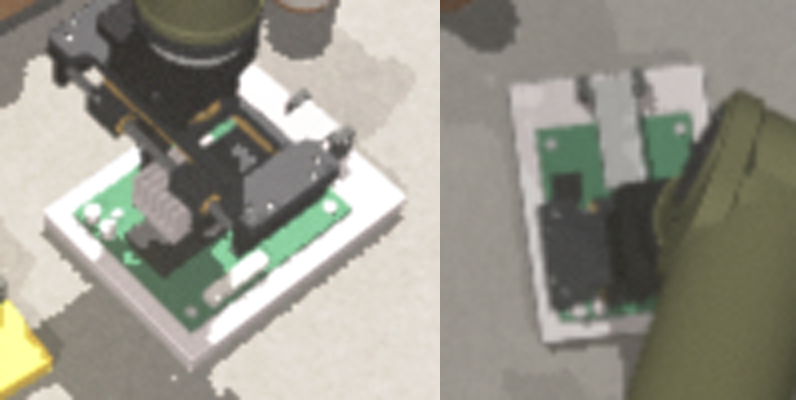

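Run:
```python
from h import *
s=r.state();x,y,z=s["tool_pos"];a=.1262;b=z-.0295
B=box(x+.0044*np.cos(a),y+.0044*np.sin(a),a,.06,.04,b,b+.032)
M=box(.4938,-.2893,.1286,.06,.04,.02,.028)
S=cv2.imread("pics/s5full.png");S=cv2.resize(S[235:300,340:405],None,fx=9,fy=9,interpolation=cv2.INTER_CUBIC)
for X,c in((B,(0,0,255)),(M,(255,0,0))):
    p=(proj("side",X)-[340,235]+.5)*9
    for i,j in[(0,1),(2,3),(4,5),(6,7),(0,2),(1,3),(4,6),(5,7),(0,4),(1,5),(2,6),(3,7)]:cv2.line(S,tuple(map(int,p[i])),tuple(map(int,p[j])),c,1)
cv2.imwrite("pics/c6.png",S)
```

```text
(no output)
```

View pics/c6.png

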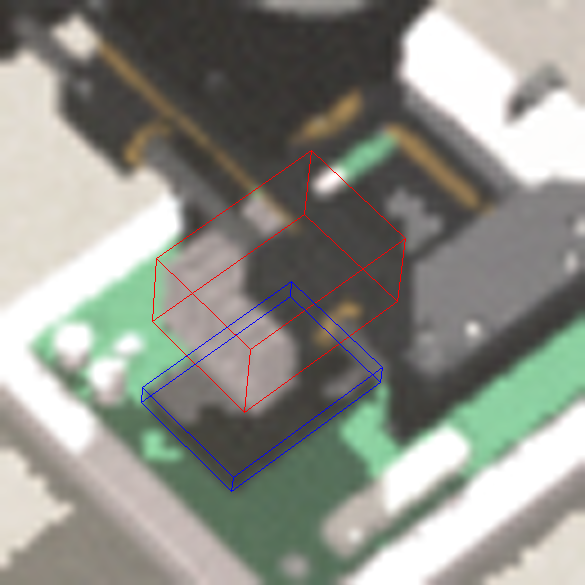

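The blue overlay matches the module well. The heatsink sits about 1 px to the right of its predicted box, roughly 2 mm towards −y. I'll lower it slowly with that correction.

>>> play_rows([
  {"linear": [-0.0005, -0.002, 0.003], "roll": -0.1},
  {"linear": [-0.001, -0.004, 0.007], "roll": -0.1},
  {"linear": [-0.001, -0.004, 0.011], "roll": -0.1},
  {"linear": [-0.001, -0.004, 0.015], "roll": -0.1},
  {"linear": [-0.001, -0.004, 0.018], "roll": -0.1},
  {"linear": [-0.001, -0.004, 0.021], "roll": -0.1},
  {"linear": [-0.001, -0.004, 0.023], "roll": -0.1},
  {"linear": [-0.001, -0.004, 0.024], "roll": -0.1},
  {"linear": [-0.001, -0.004, 0.024], "roll": -0.1},
  {"linear": [-0.001, -0.004, 0.024], "roll": -0.1},
  {"linear": [-0.001, -0.004, 0.024], "roll": -0.1},
  {"linear": [-0.001, -0.004, 0.024], "roll": -0.1},
])

```text
t: 13.55
tool_pos: [0.4879, -0.2878, 0.0697]
eef_rot: [0.0, 0.998, 0.064, 0.0]
contact_force: [-0.9, 0.3, -1.5]
width: 0.0399
finger_force: 30.0
```

Run:
```python
from h import *
go(.489,-.288,.068,.1286)
s=r.state();x,y,z=s["tool_pos"];a=.1286;b=z-.0295
S0=r.capture("side")[:,:,::-1];S=cv2.resize(S0[235:300,340:405],None,fx=9,fy=9,interpolation=cv2.INTER_CUBIC)
B=box(x+.0044*np.cos(a),y+.0044*np.sin(a),a,.06,.04,b,b+.032)
M=box(.4938,-.2893,.1286,.06,.04,.02,.028)
for X,c in((B,(0,0,255)),(M,(255,0,0))):
    p=(proj("side",X)-[340,235]+.5)*9
    for i,j in[(0,1),(2,3),(4,5),(6,7),(0,2),(1,3),(4,6),(5,7),(0,4),(1,5),(2,6),(3,7)]:cv2.line(S,tuple(map(int,p[i])),tuple(map(int,p[j])),c,1)
cv2.imwrite("pics/c7.png",S)
```

```text
lin [0.0011, 0.0003, 0.0017] roll -0.04 | t 13.55 pos [0.4879, -0.2878, 0.0697] yaw 0.1278 zax [0.0, -0.0, -1.0] F [-0.86, 0.26, -1.51] w 0.0399 ff 30.0 q [0.75, 0.32, -0.31, 1.85, 0.11, 0.99, -1.05]
```

View pics/c7.png

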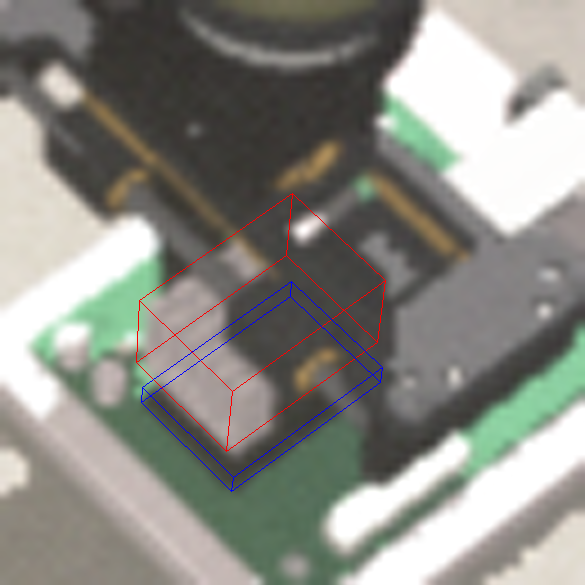

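The heatsink sits squarely over the module, within about 2 mm, with a gap of about 12 mm. One 2 mm trim down, let it settle, then hand in.

>>> play_rows([
  {"linear": [0, 0, 0.001], "roll": 0},
  {"linear": [0, 0, 0.0015], "roll": 0},
  {"linear": [0, 0, 0.0015], "roll": 0},
  {"linear": [0, 0, 0.0015], "roll": 0},
  {"linear": [0, 0, 0.0015], "roll": 0},
  {"linear": [0, 0, 0.0015], "roll": 0},
  {"linear": [0, 0, 0.0015], "roll": 0},
  {"linear": [0, 0, 0.0015], "roll": 0},
  {"linear": [0, 0, 0.0015], "roll": 0},
  {"linear": [0, 0, 0.0015], "roll": 0},
  {"linear": [0, 0, 0.0015], "roll": 0},
  {"linear": [0, 0, 0.0015], "roll": 0},
])

```text
t: 14.8
tool_pos: [0.4878, -0.2878, 0.068]
eef_rot: [0.0, 0.998, 0.064, 0.0]
contact_force: [-0.2, -0.5, -1.5]
width: 0.0395
finger_force: 30.0
```

Run:
```python
from h import *
go(.489,-.288,.068,.1286)
s=r.state();print(np.abs(s["dq"]).max())
if .064<s["tool_pos"][2]<.072 and s["finger_force"]>5: print(r.job_done())
```

```text
lin [0.0012, 0.0003, 0.0] roll -0.04 | t 14.8 pos [0.4878, -0.2878, 0.068] yaw 0.1278 zax [0.0, -0.0, -1.0] F [-0.25, -0.51, -1.53] w 0.0395 ff 30.0 q [0.75, 0.32, -0.31, 1.85, 0.11, 0.99, -1.05]
0.0026198105692452883
the job is handed in; nothing more can be done
None
```

The job is handed in, with no verdict returned: the clamp is down and the heatsink is held steady at 30 N about 10 mm above the module, level, squared up and centred to about 2 mm by my image measurements.

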